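Scoop the stray beads from under the low shelf

ROBOT

A 7-joint arm with a two-finger parallel gripper is mounted at the origin on the work surface. World frame = base frame: x ahead of the robot, y to its left, z up, the work surface at z = 0. Lengths are in m, angles in rad, forces in N, time in s.
With the tool pointing down it reaches from about 0.4 to 0.85 m from the base axis. Payload 4.5 kg.
Tool frame: the origin (TCP) lies at the very end of the fingers, on their centre line; the grasp point (between the pads) lies 19 mm behind it (r.pinch_z is the distance from the TCP to the grasp point, in m); z points along the fingers, y is the line along which they close (so a half turn about z gives the same grasp; the last joint's range is limited). The gripper opens to 88 mm and grips with 3 to 60 N. Pads are 18 mm wide; open, the fingers measure 123 mm over their backs; the gripper's body (75 mm by 187 mm) begins 45 mm behind the grasp point.
Start: joints at [1.314, 0.689, -0.195, 1.565, 0.157, 0.902, -0.215], TCP at [0.179, -0.599, 0.239] pointing down, gripper open.
Joint ranges: [-3.01, 3.01], [-0.46, 2.08], [-1.47, 1.51], [0.13, 2.56], [-1, 4.14], [0.04, 2.09], [-2.66, 2.66]. Speed limits (rad/s): [2.57, 2.57, 3.14, 3.14, 3.14, 3.14, 3.14].

INTERFACE

Orientations are given as a unit quaternion [x, y, z, w].
In Python, from plant import r, cams gives the robot as it stands.
- The arm moves only by the shell command python3 -m pendant 'ROWS' [FORCE]. ROWS is JSON, a list of rows, each a list of 3 entries, a list of its own where there are three numbers: the closure, from -1 (fully open) to 1 (shut), then the shift along the tool's x, y, z in mm, then the turn, a rotation vector about the tool's x, y, z in degrees. A call has 1 to 8 rows; each row shifts and turns the commanded pose from where the row before left it, along the tool's axes as they then stand; what a row does not reach is not made up. A row lasts 1/8 s, in which the tool goes at most 62.5 mm and 10.7 degrees, less where a joint would pass 70% of its speed; a pose out of reach is approached as far as the arm can. A call with a gripper value outside its range is refused whole. The fingers move at their own pace and stop on an object; FORCE is the grip in N (left out, the last holds). Time passes only in rows, so rows that do not move let the fingers close. It gives the time, the measured TCP pose, the force, the opening and the grip force at its end, in the units of the state.
- r.get_state(): the state, without advancing time (a new reading comes with each control period).
- cams.snapshot(name): name is "scene" or "top" or "wrist"; returns a dict with "img" (420x560x3 uint8, red, green, blue), "camera_matrix" (3x3 intrinsics, pixels), "camera_from_world" (4x4, takes a point from world to camera coordinates); the wrist camera has in their place "tool_from_camera" (4x4, takes a point from camera to tool coordinates, whose origin is the TCP and whose axes are the flange's). Camera axes: x right, y up, looking along -z (the intrinsics and any distortion apply to the point x, -y, -z); pixel columns grow to the right and rows downward; lengths in m; the calibration is good to about 2 mm. A picture is of the moment at which its call begins: read the wrist's pose just before it. There is no depth.
- r.finish_job(): hands the job in; it is judged then, once.
The state is a dict: "clock": time; "q": joint angles; "qd": joint speeds; "joint_torque": joint torques, N m; "tool_pos": TCP position; "eef_rot": TCP orientation; "contact_force": force on the tool from outside, world axes, zero at the start; "moment": the same for the moment, N m; "opening": opening from 0.0 (shut) to 1.0 (fully open); "finger_force": force on a finger pad.
Only numpy, scipy, OpenCV 4.12 (cv2) and the standard library are available. Lean on these libraries where they do the work, as an engineer would, in place of code of your own. Each camera call takes 0.05 s, during which the arm holds its last target. There are 200 camera calls.

TASK

Three wooden beads have strayed into the bay under the low clear shelf. Draw the scoop out of its sleeve by the neck and lay it flat on the table, then take it again by the far end of its handle, reach it under the shelf without striking the shelf board and gather the beads by pushing its lip right up to the back wall. Carry the beads in the scoop and tip all three into the white tray, then lay the scoop flat on the table again and let go; do not touch the beads with the gripper, and leave everything else where it stands.

Things in the scene. Friction and masses are not known exactly. Their poses are not given: they have to be found in the camera images.
- scoop: Long-handled scoop, 290 mm overall, about 90 g. Origin under the middle of its length on its underside; +x points from handle to open mouth, +z up. Aluminium pan (x 55 to 145 mm), straight wooden handle (x -125 to 55 mm) and at its end a wooden foot 26 mm wide and 40 mm tall (x -145 to -123 mm): it stands level on pan and foot. Foot and most of the handle are in the sleeve at first.
- scoop_neck (a point): Point on the scoop's handle axis near the pan, 35 mm behind the pan's rear wall and about 27 to 39 mm outside the sleeve at first; 30 mm above the scoop's underside. The handle is 20 x 20 mm in section, its underside 20 mm and its top 40 mm above the table. Axes as the scoop's.
- scoop_grip (a point): Point on the scoop's handle axis near the far end, 105 mm behind scoop_neck and 230 mm behind the lip; 30 mm above the scoop's underside, axes as the scoop's. In the sleeve at first.
- scoop_lip (a point): Middle of the scoop's front lip, at underside height, 125 mm ahead of scoop_neck; axes as the scoop's. The pan is 84 mm wide and 90 mm long, with side walls 3 mm thick and 25 mm high, rear wall 40 mm high, floor 1.6 mm thick; over the last 6 mm before the lip a thin ramp falls from 3 mm above the underside to the sharp lip; beads clear it once the lip is right against the wall behind them.
- sleeve: Fixed tool sleeve: low tunnel 156 mm long, 72 mm wide, 65 mm high outside, white sides, clear roof 8 mm thick; inside 60 mm wide and 57 mm high. Origin under the middle of its roof; open only at its +x end (75 mm from the origin), towards which the scoop is drawn out level.
- sleeve_mouth (a point): Middle of the sleeve's open end, at table height; axes as the sleeve's.
- rack: Fixed white bay under the low shelf. Origin on the table under its middle; open at its -x end, +x points inwards. Inside 120 mm wide between two side rails (8 mm thick, 25 mm high), 140 mm deep from the open end (x = -70 mm) to the back wall (x = +70 mm, 80 mm high); the floor is the table itself. Posts 10 x 8 mm stand on the rails at the open end.
- bay_back (a point): Foot of the back wall's inner face, in the middle of the bay's width; axes as the rack's.
- shelf_board: Clear fixed shelf board with a wooden front edge, 150 mm wide, 8 mm thick, lying on the rack and covering the whole depth of the bay. Its front edge is 73 mm from its origin towards the bay's open end. Origin on its underside, above the rack's origin, 80 mm above the table.
- bead1: Round, dark, smooth lacquered (slippery) wooden bead, 22 mm in diameter with a 10 mm flat at each end of its thread hole (19.6 mm from flat to flat), 12 g; stands on a flat in the bay, rolls once tipped over, and leaves the scoop when it points 40 degrees or more downwards. Origin at its centre. At first the deepest in the bay.
- bead2: Round, dark, smooth lacquered (slippery) wooden bead, 22 mm in diameter with a 10 mm flat at each end of its thread hole (19.6 mm from flat to flat), 12 g; stands on a flat in the bay, rolls once tipped over, and leaves the scoop when it points 40 degrees or more downwards. Origin at its centre. At first the middle one.
- bead3: Round, dark, smooth lacquered (slippery) wooden bead, 22 mm in diameter with a 10 mm flat at each end of its thread hole (19.6 mm from flat to flat), 12 g; stands on a flat in the bay, rolls once tipped over, and leaves the scoop when it points 40 degrees or more downwards. Origin at its centre. At first the nearest to the opening.
- tray: White rectangular sorting tray, loose, 450 g, 130 mm along its x, 160 mm along its y, 30 mm high, walls and floor 4 mm. Origin under its centre.
- brush_jar: Bystander: glass jar 60 mm wide, 70 mm high, with a black brush sticking out to 150 mm. Origin under its centre.
- pendant_block: Bystander: clear block 65 x 100 x 20 mm with a brass pendant on it. Origin under its centre.
- tweezers: Bystander: dark steel tweezers, 115 mm long, lying along their x, 8 mm high. Origin under their middle.
- resin_bottle: Bystander: small white bottle with a black cap, 34 mm wide, 62 mm high, standing on the shelf board. Origin under its centre.
- glue_bottle: Bystander: white bottle 48 mm wide, 115 mm high. Origin under its centre.
- parts_box: Bystander: clear compartment box 150 x 80 mm, 24 mm high. Origin under its centre.

How it is judged:
On the way, in this order (a step that is already met when the one before it is completed fails the run):
1. the scoop lies flat on the table, its whole handle out of the sleeve (scoop_grip more than 65 mm from the sleeve's mouth), let go and at rest (angle between scoop's own z axis and vertical below 0.06 rad and height (world z) of scoop_grip below 0.036 m and height (world z) of scoop_lip below 0.006 m and linear speed of scoop below 0.03 m/s and contact force between scoop and the fingers below 0.1 N and horizontal distance between scoop_grip and sleeve_mouth above 0.065 m and (x of scoop_grip in the frame of sleeve above 0.075 m or y of scoop_grip in the frame of sleeve above 0.12 m or y of scoop_grip in the frame of sleeve below -0.12 m)), for 0.2 s.
2. at least one bead lies in the scoop's pan, with the scoop lifted off the table (lip above 40 mm) (((x of bead1 in the frame of scoop between 0.055 and 0.145 m and y of bead1 in the frame of scoop between -0.04 and 0.04 m and z of bead1 in the frame of scoop between 0.004 and 0.035 m) or (x of bead2 in the frame of scoop between 0.055 and 0.145 m and y of bead2 in the frame of scoop between -0.04 and 0.04 m and z of bead2 in the frame of scoop between 0.004 and 0.035 m) or (x of bead3 in the frame of scoop between 0.055 and 0.145 m and y of bead3 in the frame of scoop between -0.04 and 0.04 m and z of bead3 in the frame of scoop between 0.004 and 0.035 m)) and height (world z) of scoop_lip above 0.04 m), for 0.2 s.
At the end, for the whole second after the job is handed in: All three beads lie at rest in the tray (their centres within its walls and lower than 32 mm above its underside), the tray standing level; the scoop lies flat on the table (tilted less than 0.06 rad, lip lower than 6 mm, not on anything), at rest and let go (x of bead1 in the frame of tray between -0.063 and 0.063 m and y of bead1 in the frame of tray between -0.078 and 0.078 m and z of bead1 in the frame of tray between 0.005 and 0.032 m and linear speed of each of bead1, bead2, bead3 below 0.05 m/s and x of bead2 in the frame of tray between -0.063 and 0.063 m and y of bead2 in the frame of tray between -0.078 and 0.078 m and z of bead2 in the frame of tray between 0.005 and 0.032 m and x of bead3 in the frame of tray between -0.063 and 0.063 m and y of bead3 in the frame of tray between -0.078 and 0.078 m and z of bead3 in the frame of tray between 0.005 and 0.032 m and angle between scoop's own z axis and vertical below 0.06 rad and height (world z) of scoop_grip below 0.036 m and height (world z) of scoop_lip below 0.006 m and linear speed of scoop below 0.03 m/s and contact force between scoop and the fingers below 0.1 N and angle between tray's own z axis and vertical below 0.05 rad); the robot touches nothing.
It fails at once if the shelf board is struck (more than 3 N from the scoop or the robot) (contact force between any of scoop, the fingers, the arm and shelf_board above 3 N).
It fails at once if a bead is touched by the gripper or the arm (contact force between any of the fingers, the arm and bead1 above 0.3 N or contact force between any of the fingers, the arm and bead2 above 0.3 N or contact force between any of the fingers, the arm and bead3 above 0.3 N).
It fails at once if the tray is shoved more than 50 mm (distance of tray from where it was at the start of the episode above 0.05 m).
It fails at once if a bystander is moved more than 30 mm (distance of any of brush_jar, pendant_block, tweezers, resin_bottle, glue_bottle, parts_box from where it was at the start of the episode above 0.03 m).
It also fails if it takes over 72 s, if anything falls off the work surface, if the arm or the gripper's body presses on something with over 40 N, if the wrist force passes 120 N, or if a joint passes its speed limit or range.

## Working session

There is one attempt and no reset: what is moved stays moved. The work goes in short steps, Python scripts to look and compute and a shell command to move; the robot and the scene stay as the last step left them, time stands still between calls to the robot, and variables do not carry over. Pictures are saved under pics/ and viewed, at most 10 in all, crops included, and the job is handed in when it is done.

```bash
ls; mkdir -p pics
cat > h.py <<'E'
import numpy as np, cv2
from plant import r, cams
from scipy.spatial.transform import Rotation as R
def snap(n,f=None):
    s=cams.snapshot(n)
    if f: cv2.imwrite('pics/'+f,cv2.cvtColor(s['img'],cv2.COLOR_RGB2BGR))
    return s
def ray(s,uv,z,T=None):
    """pixel -> world point on plane z"""
    K=np.array(s['camera_matrix'])
    d=np.linalg.inv(K)@[uv[0],uv[1],1]; d=np.array([d[0],-d[1],-d[2]])
    M=np.linalg.inv(np.array(s['camera_from_world'])) if T is None else T@np.array(s['tool_from_camera'])
    o=M[:3,3]; d=M[:3,:3]@d
    return o+d*(z-o[2])/d[2]
def proj(s,p):
    c=np.array(s['camera_from_world'])@np.r_[p,1]; K=np.array(s['camera_matrix'])
    v=K@[c[0],-c[1],-c[2]]; return v[:2]/v[2]
def tool():
    st=r.get_state(); T=np.eye(4); T[:3,:3]=R.from_quat(st['eef_rot']).as_matrix(); T[:3,3]=st['tool_pos']; return T
E
python3 - <<'E'
from h import *
for n in('top','scene'):
    s=snap(n,n+'0.png'); print(n,{k:(np.round(v,3).tolist()) for k,v in s.items() if k!='img'})
print(r.get_state()); print(tool().round(3))
E
```

```text
pics
top {'camera_matrix': [[412.168, 0.0, 281.309], [0.0, 412.168, 206.789], [0.0, 0.0, 1.0]], 'camera_from_world': [[0.025, -1.0, 0.001, 0.025], [0.992, 0.025, 0.124, -0.601], [-0.124, -0.002, 0.992, -1.026], [0.0, 0.0, 0.0, 1.0]]}
scene {'camera_matrix': [[386.857, 0.0, 280.38], [0.0, 386.857, 210.374], [0.0, 0.0, 1.0]], 'camera_from_world': [[-0.156, 0.988, -0.01, 0.042], [-0.643, -0.094, 0.76, 0.325], [0.75, 0.125, 0.65, -1.56], [0.0, 0.0, 0.0, 1.0]]}
{'clock': 0.1, 'q': array([ 1.3138001 ,  0.68990725, -0.19452468,  1.56621406,  0.15731076,
        0.9025179 , -0.21509402]), 'qd': array([ 0.00148652, -0.0029724 ,  0.00010441, -0.00090876,  0.00064179,
       -0.00076935, -0.00098461]), 'joint_torque': array([-3.76252850e-03, -5.28508472e+01, -1.27197772e+00, -1.53839761e+01,
       -5.26527339e-02,  1.97389236e-03,  8.35243009e-05]), 'tool_pos': array([ 0.17899322, -0.59823443,  0.23799282]), 'eef_rot': array([ 9.89441493e-01,  1.44930495e-01, -1.82325424e-04, -8.06780741e-04]), 'contact_force': array([-0.09299612,  0.79526495, -0.30891183]), 'moment': array([-0.00341379, -0.02442125,  0.00639124]), 'finger_force': 0.0, 'opening': 0.9964336303615963}
[[ 0.958  0.287 -0.001  0.179]
 [ 0.287 -0.958  0.002 -0.598]
 [-0.    -0.002 -1.     0.238]
 [ 0.     0.     0.     1.   ]]
```

View pics/top0.png

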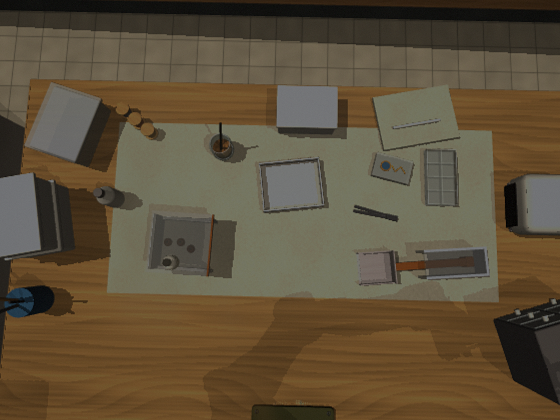

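View pics/scene0.png

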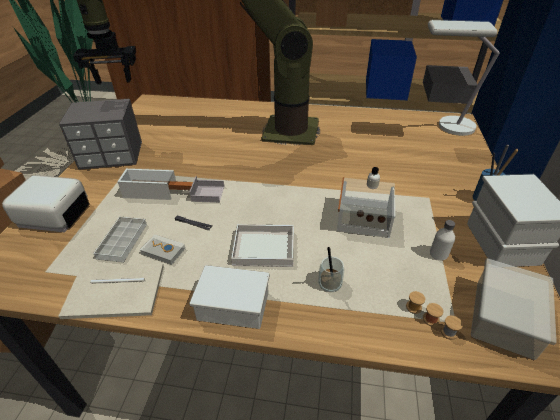

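The top view shows the scoop pan at about (376,267), with the sleeve to its right. The rack opens to the right with its edge at x≈211, the beads are at about (168–191,245), and the tray is at (292,185). I'll take an enlarged crop to measure from.

Run:
```python
from h import *
im=cv2.imread('pics/top0.png')
a=cv2.resize(im[205:285,140:240],None,fx=5,fy=5,interpolation=cv2.INTER_CUBIC)[:, :500]
b=cv2.resize(im[235:290,345:495],None,fx=5,fy=5,interpolation=cv2.INTER_CUBIC)
c=np.zeros((600,800,3),np.uint8); c[:275,:750]=b; a=cv2.resize(a,(400,320)); c[280:600,:400]=a
t=cv2.resize(im[150:220,245:345],None,fx=4,fy=4); c[280:560,400:800]=t
cv2.imwrite('pics/crop.png',cv2.convertScaleAbs(c,alpha=1.5))
```

```text
(no output)
```

View pics/crop.png

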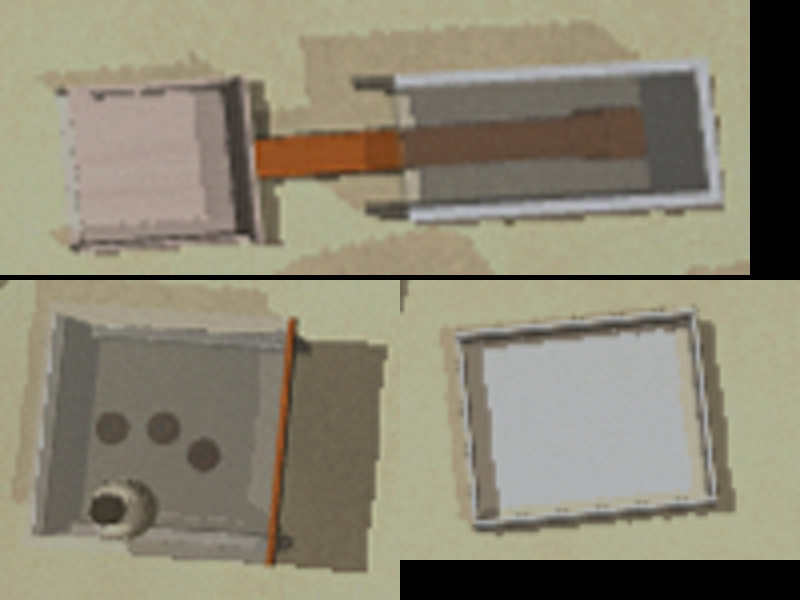

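The crop shows the handle centreline from (255,157) to (645,132) and the lip from (62,90) to (75,248). In the rack, the shelf edge runs (293,320)–(271,565) and the beads are at (112,428), (163,428) and (203,455). All four tray corners are visible.

Run:
```python
from h import *
s=snap('top')
A=lambda u,v,z:ray(s,(345+u/5,235+v/5),z)
B=lambda u,v,z:ray(s,(140+u/4,205+(v-280)/4),z)
C=lambda u,v,z:ray(s,(245+(u-400)/4,150+(v-280)/4),z)
ang=lambda a,b:np.degrees(np.arctan2(*(b-a)[[1,0]]))
h0=A(645,132,.04);h1=A(255,157,.04);print('handle',h0,h1,'yaw',ang(h0,h1),np.linalg.norm(h1-h0))
lip=(A(62,92,.012)+A(76,247,.012))/2;print('lip',lip)
d=(lip-h0)/np.linalg.norm((lip-h0)[:2]);print('yaw2',ang(h0,lip),np.linalg.norm((lip-h0)[:2]))
print('neck from lip',lip-.125*d,'from wall',h1-.035*d)
f0=B(293,320,.084);f1=B(271,565,.084);print('front',f0,f1,np.linalg.norm(f1-f0),'ry',ang(f1,f0))
y=(f0-f1)/np.linalg.norm(f0-f1); print('inward yaw',ang(f1,f0)+90 , ang(f1,f0)-90)
ix=np.array([-y[1],y[0],0]); m=(f0+f1)/2
print('frontmid',m,'ix',ix,'bayback',m+ix*.143,'rackorigin',m+ix*.073)
for p in [(112,428),(163,428),(203,455)]:
    b=B(*p,.011);q=b-m;print('bead',b,'depth',q@ix,'lat',q[:2]@y[:2])
print('bb left edge',B(62,315,.08),B(38,533,.08))
cs=[C(458,338,.03),C(695,310,.03),C(717,500,.03),C(475,527,.03)];print('tray',cs,np.mean(cs,0))
```

```text
handle [ 0.47247044 -0.45146215  0.04      ] [ 0.45501838 -0.25379572  0.04      ] yaw 95.0455883985963 0.198435356143931
lip [ 0.44602431 -0.16497503  0.012     ]
yaw2 95.27412730308784 0.28770517424463243
neck from lip [ 0.45751443 -0.28944582  0.02416523] from wall [ 0.45823561 -0.28864754  0.04340626]
front [0.56964423 0.20668962 0.084     ] [0.42071809 0.21323533 0.084     ] 0.14906991621538032 ry -2.5166861804935823
inward yaw 87.48331381950642 -92.51668618049358
frontmid [0.49518116 0.20996248 0.084     ] ix [0.04391034 0.99903548 0.        ] bayback [0.50146034 0.35282455 0.084     ] rackorigin [0.49838661 0.28289207 0.084     ]
bead [0.5030607  0.33407413 0.011     ] depth 0.124337937816541 lat 0.002422150858182192
bead [0.50389055 0.30072928 0.011     ] depth 0.09106168868746495 lat 0.004715385705150365
bead [0.48698288 0.27366109 0.011     ] depth 0.06327718166929659 lat -0.010987403133106581
bb left edge [0.5695919 0.3501105 0.08     ] [0.43618957 0.35634707 0.08      ]
tray [array([0.71160154, 0.10012326, 0.03      ]), array([ 0.73435109, -0.05552781,  0.03      ]), array([ 0.60837094, -0.0715447 ,  0.03      ]), array([0.58679781, 0.0851716 , 0.03      ])] [0.66028034 0.01455559 0.03      ]
```

```bash
python3 -m pendant '[[-1,[44.5,-27,0],[0,0,0]],[-1,[44.5,-27,0],[0,0,0]],[-1,[44.5,-27,0],[0,0,0]],[-1,[44.5,-27,0],[0,0,0]],[-1,[44.5,-27,0],[0,0,0]],[-1,[44.5,-27,0],[0,0,0]],[-1,[44.5,-27,0],[0,0,0]],[-1,[44.5,-27,0],[0,0,0]]]' 60
python3 -m pendant '[[-1,[0,0,0],[0,0,-9.8]],[-1,[0,0,0],[0,0,-9.8]],[-1,[0,0,0],[0,0,-9.8]],[-1,[0,0,0],[0,0,-9.8]],[-1,[0,0,0],[0,0,-9.8]],[-1,[0,0,0],[0,0,-9.8]],[-1,[0,0,0],[0,0,-9.8]],[-1,[0,0,0],[0,0,-9.8]]]'
cat >> h.py <<'E'
def go(p,yaw):
    """print shift in tool axes (mm) and turns (deg) to reach world p, tool vertical, tool x at yaw; also xy-yaw from p"""
    T=tool(); G=np.eye(4); c,s=np.cos(np.radians(yaw)),np.sin(np.radians(yaw))
    G[:3,:3]=[[c,s,0],[s,-c,0],[0,0,-1]]; G[:3,3]=p
    print('at',T[:3,3].round(4),'shift mm',(T[:3,:3].T@(G[:3,3]-T[:3,3])*1e3).round(1),'turn',np.degrees(R.from_matrix(T[:3,:3].T@G[:3,:3]).as_rotvec()).round(2),'q',r.get_state()['q'].round(2))
E
python3 -c "
from h import *
go([.458,-.289,.011],95.2); s=snap('wrist','w1.png'); print(ray(s,(280,210),.04,tool()))"
```

```text
clock: 1.15
tool_pos: [0.4592, -0.2884, 0.2386]
eef_rot: [0.989, 0.145, -0.0, 0.0]
contact_force: [-0.4, -0.1, 0.3]
opening: 1.0
finger_force: 0.0
clock: 2.15
tool_pos: [0.4581, -0.2898, 0.2385]
eef_rot: [0.673, 0.74, -0.0, -0.0]
contact_force: [0.2, 0.9, 1.0]
opening: 1.001
finger_force: 0.0
at [ 0.4581 -0.2898  0.2385] shift mm [8.000e-01 1.000e-01 2.275e+02] turn [-0.03 -0.01  0.18] q [ 0.82  0.62 -0.56  1.81  0.43  0.84  0.14]
[ 0.46441106 -0.32363258  0.04      ]
```

View pics/w1.png

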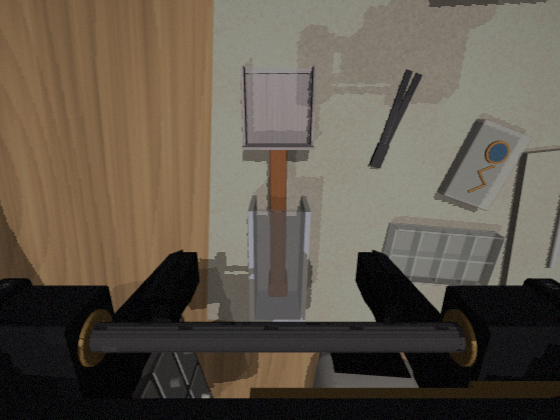

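The wrist view shows the handle from (278,150) at the pan wall to about (279,200), where the sleeve roof starts. It is centred under the tool.

```bash
python3 -c "
from h import *
s=snap('wrist');T=tool()
for p,z in [((278.5,149),.04),((278.5,290),.04),((278,200),.065),((278,68),.0)]:print(ray(s,p,z,T))"
python3 -m pendant '[[-1,[0,0,40],[0,0,0]],[-1,[0,0,40],[0,0,0]],[-1,[0,0,40],[0,0,0]],[-1,[0,0,40],[0,0,0]],[-1,[0,0,30],[0,0,0]],[-1,[0,0,20],[0,0,0]],[-1,[0,0,0],[0,0,0]]]'
```

```text
[ 0.45577634 -0.24988016  0.04      ]
[ 0.47257843 -0.43756393  0.04      ]
[ 0.4598555  -0.30307379  0.065     ]
[ 0.44745385 -0.16138359  0.        ]
clock: 3.12
tool_pos: [0.4575, -0.2894, 0.0275]
eef_rot: [0.676, 0.737, -0.001, -0.001]
contact_force: [0.3, -0.6, 1.1]
opening: 1.001
finger_force: 0.0
```

```bash
python3 -m pendant '[[-1,[2,0,10],[0,0,0]],[-1,[0,0,6.5],[0,0,0]],[1,[0,0,0],[0,0,0]],[1,[0,0,0],[0,0,0]],[1,[0,0,0],[0,0,0]],[1,[0,0,0],[0,0,0]],[1,[0,0,0],[0,0,0]],[1,[0,0,0],[0,0,0]]]' 40
```

```text
clock: 4.12
tool_pos: [0.4582, -0.2878, 0.0123]
eef_rot: [0.675, 0.738, -0.0, 0.0]
contact_force: [-0.1, 1.1, -0.3]
opening: 0.344
finger_force: 0.0
```

```bash
python3 -m pendant '[[1,[0,0,0],[0,0,0]],[1,[0,0,0],[0,0,0]],[1,[0,0,0],[0,0,0]],[1,[0,0,0],[0,0,0]]]'
```

```text
clock: 4.62
tool_pos: [0.4582, -0.2878, 0.0122]
eef_rot: [0.675, 0.738, 0.0, 0.0]
contact_force: [0.5, 0.6, 0.9]
opening: 0.223
finger_force: 40.0
```

```bash
python3 -m pendant '[[1,[0,0,-2],[0,0,0]],[1,[20,0,0],[0,0,0]],[1,[30,0,0],[0,0,0]],[1,[35,0,0],[0,0,0]],[1,[35,0,0],[0,0,0]],[1,[30,0,0],[0,0,0]],[1,[20,0,0],[0,0,0]],[1,[5,0,0],[0,0,0]]]'
python3 -m pendant '[[1,[0,0,0],[0,0,0]],[1,[0,0,1],[0,0,0]],[1,[0,0,1.2],[0,0,0]],[1,[0,0,0],[0,0,0]]]'
python3 -c "
from h import *
snap('top','t2.png'); go([.46,-.218,.2],95.2)"
```

```text
clock: 5.62
tool_pos: [0.444, -0.1116, 0.0151]
eef_rot: [0.674, 0.739, 0.0, -0.001]
contact_force: [0.7, -0.6, -1.1]
opening: 0.221
finger_force: 40.0
clock: 6.12
tool_pos: [0.4438, -0.1144, 0.0128]
eef_rot: [0.676, 0.737, -0.001, -0.001]
contact_force: [0.1, 0.6, -0.2]
opening: 0.222
finger_force: 40.0
at [ 0.4438 -0.1143  0.0129] shift mm [-104.6    6.8 -187.2] turn [-0.1  -0.02 -0.19] q [ 0.18  0.93 -0.05  2.2   1.12  0.04 -0.88]
```

View pics/t2.png

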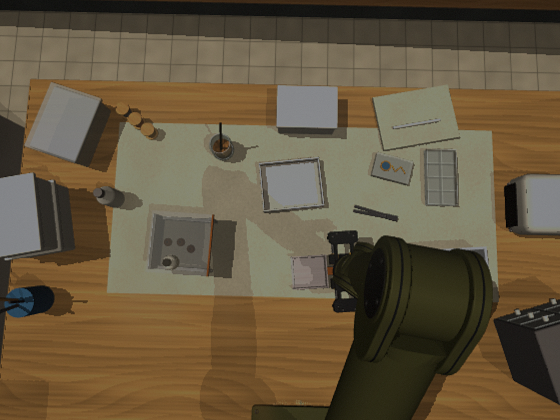

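The scoop has been drawn clear of the sleeve, with the pan at (311,271). I'll release it and lift off.

```bash
python3 -m pendant '[[-1,[0,0,0],[0,0,0]],[-1,[0,0,0],[0,0,0]],[-1,[0,0,0],[0,0,0]],[-1,[0,0,0],[0,0,0]],[-1,[0,0,0],[0,0,0]],[-1,[0,0,-15],[0,0,0]],[-1,[0,0,-25],[0,0,0]],[-1,[0,0,-40],[0,0,0]]]'
python3 -m pendant '[[-1,[-20,0,-30],[0,0,0]],[-1,[-30,0,-30],[0,0,0]],[-1,[-30,0,-20],[0,0,0]],[-1,[-25,0,-10],[0,0,0]],[-1,[0,0,0],[0,0,0]]]'
python3 -c "
from h import *
go([.453,-.219,.011],95.2);snap('wrist','w3.png')"
```

```text
clock: 7.18
tool_pos: [0.4431, -0.1137, 0.0931]
eef_rot: [0.675, 0.738, -0.001, -0.002]
contact_force: [1.0, -0.3, -0.3]
opening: 1.003
finger_force: 0.0
clock: 7.8
tool_pos: [0.4531, -0.2205, 0.183]
eef_rot: [0.677, 0.736, -0.001, -0.0]
contact_force: [0.8, 0.2, -0.4]
opening: 0.998
finger_force: 0.0
at [ 0.4531 -0.2205  0.183 ] shift mm [  1.7   0.2 172. ] turn [-0.07  0.04 -0.4 ] q [ 0.78  0.7  -0.69  1.97  0.67  0.72 -0.24]
```

View pics/w3.png

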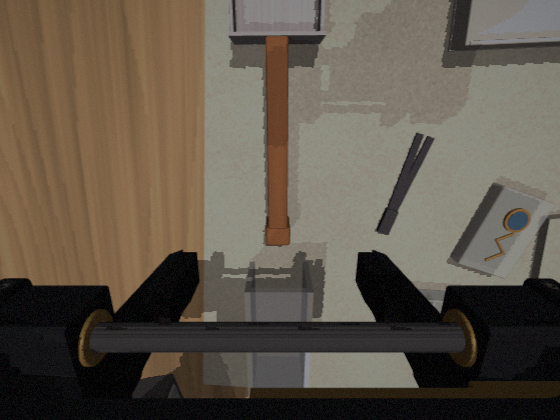

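The scoop lies flat, with its rear wall at (277,37) and its foot end at (279,244). I'll compute the grip point from those.

```bash
python3 -c "
from h import *
s=snap('wrist');T=tool()
w=ray(s,(277.3,37),.04,T);f=ray(s,(278.7,244),.04,T);d=(w-f);n=np.linalg.norm(d);d/=n
yaw=np.degrees(np.arctan2(d[1],d[0]));print(w,f,n,yaw);g=(w-.14*d+f+.06*d)/2;g[2]=.011;print(g);go(g,yaw)"
```

```text
[ 0.43984524 -0.07557172  0.04      ] [ 0.45854342 -0.27001451  0.04      ] 0.19533975440141593 95.49283908627359
[ 0.45302318 -0.21260944  0.011     ]
at [ 0.4529 -0.2176  0.1824] shift mm [  4.7   1.  171.4] turn [-0.14 -0.09 -0.41] q [ 0.78  0.7  -0.7   1.97  0.67  0.72 -0.24]
```

```bash
python3 -m pendant '[[-1,[2,0,40],[0,0,0]],[-1,[1,0,40],[0,0,0]],[-1,[0,0,40],[0,0,0]],[-1,[0,0,30],[0,0,0]],[-1,[0,0,15],[0,0,0]],[-1,[0,0,6],[0,0,0]],[1,[0,0,0],[0,0,0]],[1,[0,0,0],[0,0,0]]]' 60
python3 -m pendant '[[1,[0,0,0],[0,0,0]],[1,[0,0,0],[0,0,0]],[1,[0,0,0],[0,0,0]],[1,[0,0,0],[0,0,0]],[1,[0,0,0],[0,0,0]],[1,[0,0,0],[0,0,0]],[1,[0,0,0],[0,0,0]]]'
python3 -c "
from h import *
go([.4914,.1228,.0115],87.5);print(r.get_state()['clock'])"
```

```text
clock: 8.9
tool_pos: [0.4531, -0.2151, 0.0124]
eef_rot: [0.675, 0.738, -0.0, -0.001]
contact_force: [-0.1, -1.2, 0.4]
opening: 0.797
finger_force: 0.0
clock: 9.78
tool_pos: [0.4528, -0.2154, 0.0118]
eef_rot: [0.675, 0.738, -0.0, -0.001]
contact_force: [0.3, -0.4, 0.4]
opening: 0.217
finger_force: 60.0
at [ 0.4528 -0.2154  0.0118] shift mm [333.5  68.3   0.4] turn [-0.11 -0.03  7.56] q [ 0.56  0.95 -0.34  2.06  1.06  0.32 -0.6 ]
9.775
```

```bash
python3 -m pendant '[[1,[0,0,-10],[0,0,0]],[1,[0,0,0],[0,0,4]],[1,[0,0,0],[0,0,3.6]],[1,[25,4,0],[0,0,0]],[1,[40,6,0],[0,0,0]],[1,[40,6,0],[0,0,0]],[1,[40,6,0],[0,0,0]],[1,[22,2,0],[0,0,0]]]'
python3 -m pendant '[[1,[0,0,0],[0,0,0]],[1,[0,0,0],[0,0,0]]]'
python3 -c "
from h import *
go([.4838,-.0497,.012],87.5);snap('scene');snap('wrist','w4.png')
a=cv2.imread('pics/w4.png');s=snap('top','t4.png');b=cv2.imread('pics/t4.png')
cv2.imwrite('pics/c4.png',np.hstack([cv2.resize(a,(400,300)),cv2.resize(b[190:300,140:290],(400,300),interpolation=cv2.INTER_CUBIC)]))"
```

```text
clock: 10.78
tool_pos: [0.4849, -0.0466, 0.0224]
eef_rot: [0.722, 0.692, 0.001, -0.001]
contact_force: [-0.4, 0.1, -1.7]
opening: 0.221
finger_force: 60.0
clock: 11.02
tool_pos: [0.4837, -0.0514, 0.022]
eef_rot: [0.723, 0.691, -0.001, -0.0]
contact_force: [0.9, -0.9, -1.1]
opening: 0.215
finger_force: 60.0
at [ 0.4837 -0.0514  0.022 ] shift mm [ 1.7  0.  10. ] turn [-0.14  0.08 -0.13] q [ 0.16  0.92 -0.24  2.11  0.98  0.23 -1.  ]
```

View pics/c4.png

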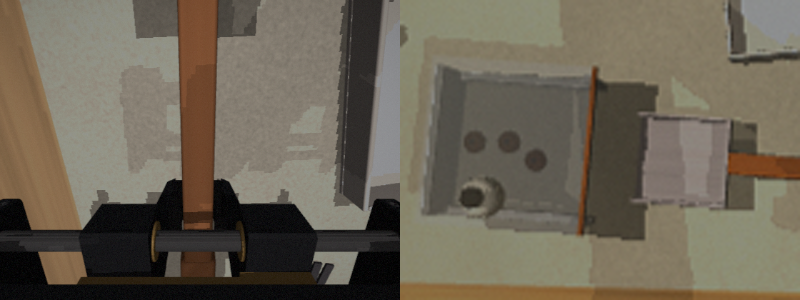

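The lip spans about (640,115)–(634,203) in the crop, in front of the bay and lined up with it.

```bash
python3 -c "
from h import *
s=snap('top')
A=lambda u,v,z:ray(s,(140+(u-400)/400*150,190+v/300*110),z)
a=A(640,115,.022);b=A(634,203,.022);print(a,b,(a+b)/2); w0=A(728,119,.05);w1=A(726,208,.05);print('rear wall',(w0+w1)/2)
h=A(800,168,.05);print('handle',h)
T=tool();print('expected lip',T[:3,3]+.23*T[:3,0])"
```

```text
[0.53215719 0.17157068 0.022     ] [0.44904623 0.17401575 0.022     ] [0.49060171 0.17279322 0.022     ]
rear wall [0.48800771 0.08419011 0.05      ]
handle [0.485394   0.01522522 0.05      ]
expected lip [0.49457335 0.17863476 0.02170334]
```

```bash
python3 -m pendant '[[1,[0,3,5],[0,0,0]],[1,[0,0,4],[0,0,0]],[1,[0,0,1.5],[0,0,0]],[1,[10,0,0],[0,0,0]],[1,[15,0,0],[0,0,0]],[1,[15,0,0],[0,0,0]],[1,[15,0,0],[0,0,0]],[1,[15,0,0],[0,0,0]]]'
python3 -m pendant '[[1,[10,0,0],[0,0,0]],[1,[10,0,0],[0,0,0]],[1,[10,0,0],[0,0,0]],[1,[10,0,0],[0,0,0]],[1,[10,0,0],[0,0,0]],[1,[10,0,0],[0,0,0]],[1,[10,0,0],[0,0,0]],[1,[10,0,0],[0,0,0]]]'
python3 -c "
from h import *
go([.4914,.1228,.0115],87.5)"
```

```text
clock: 12.22
tool_pos: [0.4901, 0.0173, 0.0118]
eef_rot: [0.724, 0.69, -0.003, 0.001]
contact_force: [0.2, -5.0, 7.0]
opening: 0.219
finger_force: 60.0
clock: 13.22
tool_pos: [0.4936, 0.0963, 0.0118]
eef_rot: [0.724, 0.69, -0.003, 0.002]
contact_force: [0.3, -6.9, 7.3]
opening: 0.223
finger_force: 60.0
at [0.4936 0.0963 0.0118] shift mm [26.4 -3.4  0.1] turn [-0.13  0.39 -0.21] q [-0.15  0.94 -0.23  2.06  0.88  0.24 -1.2 ]
```

```bash
python3 -m pendant '[[1,[6,0,-0.4],[0,0,0]],[1,[6,0,0],[0,0,0]],[1,[5,0,0],[0,0,0]],[1,[4,0,0],[0,0,0]]]'
python3 -m pendant '[[1,[3,0,0],[0,0,0]],[1,[2,0,0],[0,0,0]],[1,[0,0,0],[0,0,0]]]'
python3 -m pendant '[[1,[2,0,0],[0,0,0]],[1,[2,0,0],[0,0,0]],[1,[0,0,0],[0,0,0]]]'
```

```text
clock: 13.72
tool_pos: [0.4946, 0.1207, 0.0118]
eef_rot: [0.723, 0.691, -0.001, -0.001]
contact_force: [-0.0, -4.3, 4.1]
opening: 0.217
finger_force: 60.0
clock: 14.1
tool_pos: [0.4949, 0.1257, 0.0118]
eef_rot: [0.723, 0.691, -0.001, -0.001]
contact_force: [-0.7, -4.2, 4.5]
opening: 0.221
finger_force: 60.0
clock: 14.48
tool_pos: [0.4948, 0.1257, 0.0118]
eef_rot: [0.724, 0.69, -0.004, 0.001]
contact_force: [0.0, -10.4, 7.4]
opening: 0.22
finger_force: 60.0
```

```bash
python3 -m pendant '[[1,[2,0,0],[0,0,0]],[1,[0,0,0],[0,0,0]]]'
python3 -c "
from h import *
snap('top','t5.png');b=cv2.imread('pics/t5.png');snap('scene','s5.png');a=cv2.imread('pics/s5.png')
cv2.imwrite('pics/c5.png',np.hstack([cv2.resize(a[160:250,320:440],(400,300),interpolation=cv2.INTER_CUBIC),cv2.resize(b[200:290,140:260],(400,300),interpolation=cv2.INTER_CUBIC)]))"
```

```text
clock: 14.72
tool_pos: [0.4947, 0.1257, 0.0118]
eef_rot: [0.724, 0.69, -0.005, 0.002]
contact_force: [0.0, -13.5, 9.1]
opening: 0.216
finger_force: 60.0
```

View pics/c5.png

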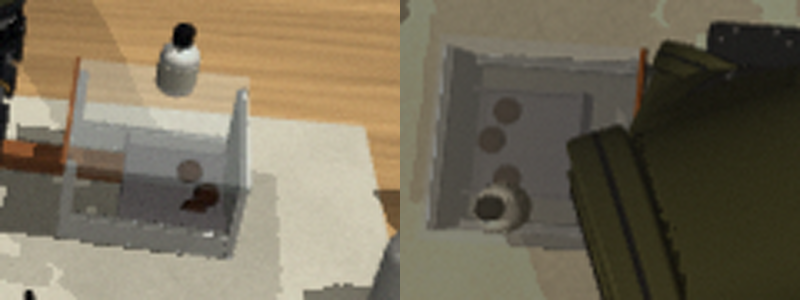

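The three beads are at crop (508,110), (492,140) and about (507,176). I'll convert those to positions in the scoop's frame.

```bash
python3 -c "
from h import *
s=snap('top');T=tool();lip=T[:3,3]+.229*T[:3,0]; print('lip',lip)
for p in [(508,110),(492,140),(507,176)]:
  b=ray(s,(140+(p[0]-400)*.3,200+p[1]*.3),.013);d=b-lip;print(b.round(4),'behind lip',-d@T[:3,0],'lat',d@T[:3,1])"
```

```text
lip [0.50578586 0.35442864 0.00942131]
[0.5268 0.3234 0.013 ] behind lip 0.0300212408549033 lat 0.022436230019398956
[0.503  0.3346 0.013 ] behind lip 0.02000708904986059 lat -0.0018631392226784367
[0.4753 0.3212 0.013 ] behind lip 0.03469286387102759 lat -0.028894692884799966
```

```bash
python3 -m pendant '[[1,[-3,0,-1],[0,0,0]],[1,[0,0,-1.5],[0,1,0]],[1,[0,0,-1.8],[0,1.5,0]],[1,[0,0,-1.8],[0,1.5,0]],[1,[0,0,-1.8],[0,1.5,0]],[1,[0,0,-0.5],[0,0.5,0]],[1,[0,0,0],[0,0,0]],[1,[0,0,0],[0,0,0]]]'
python3 -c "
from h import *
snap('top','t6.png');b=cv2.imread('pics/t6.png');snap('scene','s6.png');a=cv2.imread('pics/s6.png')
cv2.imwrite('pics/c6.png',np.hstack([cv2.resize(a[160:250,320:440],(400,300),interpolation=cv2.INTER_CUBIC),cv2.resize(b[200:290,140:260],(400,300),interpolation=cv2.INTER_CUBIC)]))
print(tool().round(3))"
```

```text
clock: 15.88
tool_pos: [0.4947, 0.128, 0.02]
eef_rot: [0.722, 0.69, 0.036, -0.037]
contact_force: [-2.1, -6.3, -1.8]
opening: 0.222
finger_force: 60.0
[[ 0.045  0.999  0.002  0.495]
 [ 0.994 -0.045  0.103  0.128]
 [ 0.103 -0.003 -0.995  0.02 ]
 [ 0.     0.     0.     1.   ]]
```

View pics/c6.png

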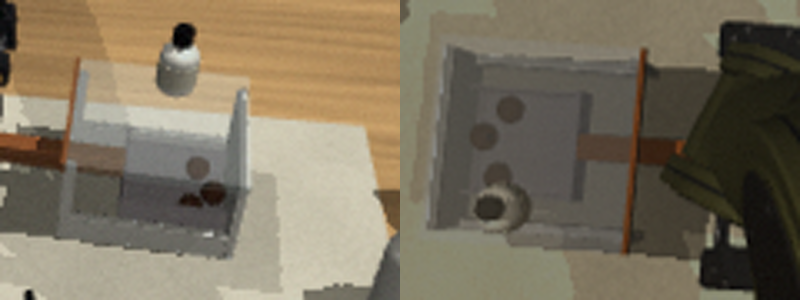

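```bash
python3 -m pendant '[[1,[-3,0,-0.3],[0,0,0]],[1,[-5,0,-0.5],[0,0,0]],[1,[-8,0,-0.8],[0,0,0]],[1,[-12,0,-1.2],[0,0,0]],[1,[-15,0,-1.6],[0,0,0]],[1,[-16,0,-1.7],[0,0,0]],[1,[-16,0,-1.7],[0,0,0]],[1,[-16,0,-1.7],[0,0,0]]]'
python3 -m pendant '[[1,[-16,0,-1.7],[0,0,0]],[1,[-16,0,-1.7],[0,0,0]],[1,[-16,0,-1.7],[0,0,0]],[1,[-16,0,-1.7],[0,0,0]],[1,[-14,0,-1.5],[0,0,0]],[1,[-10,0,-1],[0,0,0]],[1,[-6,0,-0.6],[0,0,0]],[1,[-3,0,-0.3],[0,0,0]]]'
python3 -c "
from h import *
print(tool().round(3));snap('top','t7.png');b=cv2.imread('pics/t7.png');
cv2.imwrite('pics/c7.png',cv2.resize(b[190:300,130:310],(720,440),interpolation=cv2.INTER_CUBIC))"
```

```text
clock: 16.98
tool_pos: [0.4909, 0.036, 0.02]
eef_rot: [0.722, 0.69, 0.037, -0.037]
contact_force: [0.6, 0.1, -1.4]
opening: 0.22
finger_force: 60.0
clock: 17.98
tool_pos: [0.4867, -0.0601, 0.0201]
eef_rot: [0.722, 0.69, 0.037, -0.037]
contact_force: [-0.3, 0.0, -2.0]
opening: 0.217
finger_force: 60.0
[[ 0.044  0.999  0.003  0.487]
 [ 0.993 -0.044  0.105 -0.06 ]
 [ 0.105 -0.002 -0.994  0.02 ]
 [ 0.     0.     0.     1.   ]]
```

View pics/c7.png

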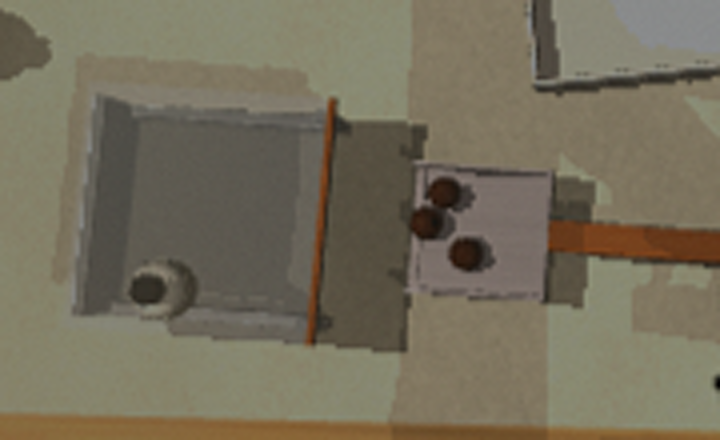

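All three beads are in the pan and the bay is empty, though one bead is close to the lip. I'll tip the scoop further back while lifting it.

```bash
python3 -m pendant '[[1,[0,0,-3],[0,1.5,0]],[1,[0,0,-6],[0,2,0]],[1,[0,0,-9],[0,2.5,0]],[1,[0,0,-12],[0,2.5,0]],[1,[0,0,-14],[0,2.5,0]],[1,[0,0,-14],[0,1,0]],[1,[0,0,-14],[0,0,0]],[1,[0,0,-14],[0,0,0]]]'
cat > beads.py <<'E'
from h import *
T=tool(); s=snap('top'); im=s['img'].astype(int); hsv=cv2.cvtColor(s['img'],cv2.COLOR_RGB2HSV)
lip=T[:3,3]+.229*T[:3,0]+.0115*T[:3,2]; rear=T[:3,3]+.14*T[:3,0]+.0115*T[:3,2]
print('lip',lip.round(3),proj(s,lip).round(1),'pan rear',proj(s,rear).round(1)); c=proj(s,(lip+rear)/2)
x0,y0=int(c[0])-28,int(c[1])-28; g=im[y0:y0+56,x0:x0+56]
m=((g.max(2)<75)&(g[...,0]>g[...,2]+10)).astype(np.uint8)
n,_,st,ce=cv2.connectedComponentsWithStats(m)
for i in range(1,n):
    if st[i,4]>8:
        u=ce[i]+[x0,y0]; b=ray(s,u,((lip+rear)/2)[2]+.012); print(u.round(1),st[i,2:],'behind lip',round(float((lip-b)[:2]@T[:2,0]),3))
E
python3 beads.py; python3 -c "
from h import *
print(tool().round(3))"
```

```text
clock: 19.02
tool_pos: [0.4859, -0.0811, 0.1039]
eef_rot: [0.713, 0.683, 0.112, -0.109]
contact_force: [-0.0, -0.2, -1.3]
opening: 0.217
finger_force: 60.0
lip [0.496 0.14  0.164] [235.6 244.9] pan rear [273.5 247.8]
[230.1 233.3] [ 11  27 235] behind lip -0.014
[275.6 233.4] [ 5  7 15] behind lip 0.083
[270.3 250.1] [ 12  30 248] behind lip 0.075
[279.7 263.5] [ 6 14 40] behind lip 0.097
[[ 0.042  0.999  0.014  0.487]
 [ 0.95  -0.044  0.308 -0.082]
 [ 0.309  0.    -0.951  0.105]
 [ 0.     0.     0.     1.   ]]
```

The beads now sit together against the rear wall as one dark blob at (270,250), about three beads in area. I'll carry them to the tray.

```bash
python3 -m pendant '[[1,[-4,8,-6],[0,0,0]],[1,[-9,16,-12],[0,0,0]],[1,[-14,24,-18],[0,0,0]],[1,[-16,27,-19],[0,0,0]],[1,[-18,28,-20],[0,0,0]],[1,[-18,28,-20],[0,0,0]],[1,[-18,28,-20],[0,0,0]],[1,[-14,20,-16],[0,0,0]]]'
python3 -m pendant '[[1,[-8,12,-10],[0,0,-2]],[1,[-4,6,-4],[0,0,-2]],[1,[0,0,0],[0,0,-2]],[1,[0,0,0],[0,0,-1.5]],[1,[0,0,0],[0,0,0]]]'
python3 beads.py
python3 - <<'E'
from h import *
T=tool();print(T.round(3)); L=np.array([.6655,-.025,.10]); p=np.array([.229,-.004,.0115])
print('yaw',np.degrees(np.arctan2(T[1,0],T[0,0])),'pitch',np.degrees(np.arcsin(T[2,0])),'roll',T[2,1])
lip=T[:3,3]+T[:3,:3]@p; print('lip',lip,'shift',T[:3,:3].T@(L-lip)*1e3)
E
```

```text
clock: 20.08
tool_pos: [0.6596, -0.2364, 0.193]
eef_rot: [0.714, 0.682, 0.113, -0.109]
contact_force: [0.6, 0.2, -1.4]
opening: 0.216
finger_force: 60.0
clock: 20.7
tool_pos: [0.6755, -0.2512, 0.2024]
eef_rot: [0.667, 0.728, 0.119, -0.102]
contact_force: [-0.1, -0.2, -0.8]
opening: 0.22
finger_force: 60.0
lip [ 0.655 -0.031  0.262] [316.4 167.4] pan rear [355.1 167.6]
[351.5 154.5] [ 16  14 105] behind lip 0.071
[357.1 162.9] [ 7  7 18] behind lip 0.081
[354.1 179.8] [ 18  30 275] behind lip 0.072
[343. 187.] [9 1 9] behind lip 0.049
[[-0.088  0.996  0.011  0.676]
 [ 0.948  0.08   0.309 -0.251]
 [ 0.307  0.038 -0.951  0.202]
 [ 0.     0.     0.     1.   ]]
yaw 95.32077208440951 pitch 17.88804903706955 roll 0.03793926846299578
lip [ 0.65150864 -0.03114004  0.26172874] shift [-45.09297526   8.29407764 155.84440006]
```

```bash
python3 -m pendant '[[1,[-2,2,8],[0.3,-2,0]],[1,[-2,2,14],[0.3,-2,0]],[1,[-2,2,16],[0.3,-2,0]],[1,[-2,2,18],[0.3,-2,0]],[1,[-2,2,18],[0.3,-2,0]],[1,[-2,2,18],[0.3,-2,0]],[1,[-2,1,14],[0.3,-2,0]],[1,[-2,1,10],[0.2,-2,0]]]'
cat > lip.py <<'E'
from h import *
T=tool(); L=np.array([.6655,-.025,.06]); p=np.array([.229,-.004,.0115])
print('pos',T[:3,3].round(3),'yaw',np.degrees(np.arctan2(T[1,0],T[0,0])).round(1),'pitch',np.degrees(np.arcsin(T[2,0])).round(1),'roll',T[2,1].round(3))
lip=T[:3,3]+T[:3,:3]@p; print('lip',lip.round(3),'shift',(T[:3,:3].T@(L-lip)*1e3).round(1),'q',r.get_state()['q'].round(2))
E
python3 lip.py; python3 beads.py
```

```text
clock: 21.75
tool_pos: [0.6916, -0.2443, 0.0852]
eef_rot: [0.675, 0.737, 0.01, -0.012]
contact_force: [0.3, 0.4, -1.6]
opening: 0.217
finger_force: 60.0
pos [ 0.692 -0.244  0.085] yaw 95.0 pitch 1.8 roll -0.002
lip [ 0.668 -0.016  0.081] shift [-9.1 -2.8 20.5] q [ 0.63  1.13 -0.81  1.26  0.8   1.09 -0.16]
lip [ 0.672 -0.016  0.081] [304.4 176.8] pan rear [339.8 174.8]
[302.7 161.6] [ 7  4 12] behind lip -0.002
[295.6 161.9] [4 3 9] behind lip -0.02
[335.1 165.6] [ 9  9 61] behind lip 0.077
[336.3 181.2] [ 11  17 117] behind lip 0.077
[345.5 180. ] [ 7 12 31] behind lip 0.1
[348.8 184. ] [ 2 10 12] behind lip 0.107
[329.3 196.6] [ 27  11 161] behind lip 0.057
```

```bash
python3 -m pendant '[[1,[-0.5,0,-7],[0,-2.5,0]],[1,[-0.5,0,-7],[0,-2.5,0]],[1,[-0.5,0,-7],[0,-2.5,0]],[1,[-0.5,0,-7],[0,-2.5,0]],[1,[-0.5,0,-7],[0,-2.5,0]],[1,[-0.5,0,-7],[0,-2.5,0]],[1,[-0.5,0,-7],[0,-2.5,0]],[1,[-0.5,0,-7],[0,-2.5,0]]]'
python3 lip.py; python3 beads.py
```

```text
clock: 22.8
tool_pos: [0.6915, -0.2414, 0.1425]
eef_rot: [0.667, 0.728, -0.108, 0.117]
contact_force: [0.6, -0.2, -0.6]
opening: 0.218
finger_force: 60.0
pos [ 0.692 -0.241  0.143] yaw 95.0 pitch -18.3 roll -0.001
lip [ 0.669 -0.029  0.06 ] shift [ 3.8 -3.  -1.4] q [ 0.44  0.98 -0.64  1.4   0.99  1.09 -0.45]
lip [ 0.673 -0.028  0.06 ] [308.8 178. ] pan rear [343.6 173.8]
[349.3 180.6] [ 9 17 64] behind lip 0.093
```

```bash
cat > find.py <<'E'
from h import *
s=snap('top'); g=s['img'].astype(int)[145:225,250:365]
m=((g.max(2)<85)&(g[...,0]>g[...,2]+5)).astype(np.uint8)
n,_,st,ce=cv2.connectedComponentsWithStats(m)
for i in range(1,n):
    if st[i,4]>15:
        u=ce[i]+[250,145]; d=ray(s,u,.015)-[.660,.0146,.015]
        ya=np.array([-.139,.990]); xa=np.array([.990,.139]); print(u.round(1),st[i,2:],'tray x,y',round(float(d[:2]@xa),3),round(float(d[:2]@ya),3))
E
python3 find.py
```

```text
[342.7 161.6] [ 5 12 39] tray x,y 0.049 -0.144
[274.3 180.5] [ 58  52 478] tray x,y 0.019 0.044
[324.6 161.4] [31  7 81] tray x,y 0.055 -0.096
[344.  184.5] [ 53  27 290] tray x,y -0.013 -0.139
[355.8 196. ] [ 6 10 25] tray x,y -0.047 -0.166
[296.6 208.5] [ 66  16 164] tray x,y -0.062 -0.006
[339.2 198.7] [20  3 25] tray x,y -0.049 -0.121
[359.8 211. ] [10  5 24] tray x,y -0.088 -0.171
```

```bash
cat > find.py <<'E'
from h import *
s=snap('top'); g=s['img'].astype(int)[140:225,245:380]
m=((g.max(2)<95)&(g[...,0]>1.45*g[...,2])).astype(np.uint8)
m=cv2.morphologyEx(m,cv2.MORPH_OPEN,np.ones((3,3),np.uint8))
n,_,st,ce=cv2.connectedComponentsWithStats(m)
for i in range(1,n):
    if st[i,4]>15:
        u=ce[i]+[245,140]; d=ray(s,u,.015)-[.660,.0146,.015]
        ya=np.array([-.139,.990]); xa=np.array([.990,.139]); print(u.round(1),st[i,2:],g[_[:g.shape[0]]==i].mean(0).round(),'tray x,y',round(float(d[:2]@xa),3),round(float(d[:2]@ya),3))
E
python3 find.py
```

```text
[375.6 145.5] [10 16 93] [39. 36. 21.] tray x,y 0.083 -0.237
[265.8 182.3] [ 7  7 43] [42. 29. 20.] tray x,y 0.017 0.066
[266.7 190.5] [ 8  8 49] [41. 29. 20.] tray x,y -0.006 0.067
[268.  203.8] [ 7  7 41] [43. 29. 20.] tray x,y -0.041 0.067
```

All three beads are in the tray, at y≈0.066 and x = 0.017, −0.006 and −0.041 in its frame. I'll raise the scoop, level it and take it back to the free spot.

```bash
python3 -m pendant '[[1,[-6,0,-19],[0,0,0]],[1,[-9,0,-28],[0,0,0]],[1,[-6,0,-19],[0,2,0]],[1,[0,0,0],[0,4,0]],[1,[0,0,0],[0,4,0]],[1,[0,0,0],[0,4,0]],[1,[0,0,0],[0,4.3,0]],[1,[0,0,0],[0,0,0]]]'
python3 -m pendant '[[1,[0,-20,0],[0,0,0]],[1,[0,-35,0],[0,0,0]],[1,[0,-40,0],[0,0,0]],[1,[0,-40,0],[0,0,0]],[1,[0,-40,0],[0,0,0]],[1,[0,-35,0],[0,0,0]],[1,[0,-25,0],[0,0,0]],[1,[0,0,0],[0,0,0]]]'
python3 -c "
from h import *
go([.458,-.22,.0122],95)"; python3 find.py
```

```text
clock: 23.95
tool_pos: [0.6913, -0.2448, 0.2119]
eef_rot: [0.678, 0.735, 0.0, -0.001]
contact_force: [0.2, -0.1, -1.5]
opening: 0.214
finger_force: 60.0
clock: 24.95
tool_pos: [0.4557, -0.2621, 0.2121]
eef_rot: [0.676, 0.737, -0.001, -0.001]
contact_force: [0.8, -0.5, -1.8]
opening: 0.218
finger_force: 60.0
at [ 0.4557 -0.2621  0.2121] shift mm [ 41.5   6.5 200. ] turn [-0.15 -0.06 -0.  ] q [ 0.95  0.73 -0.89  1.87  0.72  0.9  -0.2 ]
[265.6 182.1] [ 8  7 45] [42. 28. 19.] tray x,y 0.017 0.067
[266.8 191.5] [ 7  8 46] [44. 30. 21.] tray x,y -0.008 0.067
[271.  204.1] [ 7  7 43] [46. 30. 20.] tray x,y -0.043 0.059
```

```bash
python3 -m pendant '[[1,[20,3,20],[0,0,0]],[1,[21,3,35],[0,0,0]],[1,[4,0,40],[0,0,0]],[1,[0,0,40],[0,0,0]],[1,[0,0,30],[0,0,0]],[1,[0,0,18],[0,0,0]],[1,[0,0,8],[0,0,0]],[1,[0,0,4],[0,0,0]]]'
python3 -m pendant '[[1,[0,0,3],[0,0,0]],[1,[0,0,1],[0,0,0]],[1,[0,0,0],[0,0,0]]]'
```

```text
clock: 26.0
tool_pos: [0.4609, -0.2155, 0.0169]
eef_rot: [0.675, 0.737, 0.001, -0.001]
contact_force: [1.2, -1.0, 1.8]
opening: 0.217
finger_force: 60.0
clock: 26.38
tool_pos: [0.4597, -0.2158, 0.0131]
eef_rot: [0.676, 0.737, 0.001, -0.001]
contact_force: [0.6, -1.3, 1.5]
opening: 0.22
finger_force: 60.0
```

```bash
python3 -m pendant '[[1,[0,0,1],[0,0,0]],[1,[0,0,0.5],[0,0,0]],[1,[0,0,0],[0,0,0]]]'
python3 -m pendant '[[-1,[0,0,0],[0,0,0]],[-1,[0,0,0],[0,0,0]],[-1,[0,0,0],[0,0,0]],[-1,[0,0,0],[0,0,0]],[-1,[0,0,0],[0,0,0]],[-1,[0,0,-20],[0,0,0]],[-1,[0,0,-40],[0,0,0]],[-1,[0,0,-50],[0,0,0]]]'
python3 -m pendant '[[-1,[0,0,-50],[0,0,0]],[-1,[0,0,-20],[0,0,0]],[-1,[0,0,0],[0,0,0]],[-1,[0,0,0],[0,0,0]],[-1,[0,0,0],[0,0,0]]]'
python3 find.py
python3 - <<'E'
from h import *
s=snap('wrist'); T=tool(); im=cv2.cvtColor(s['img'],cv2.COLOR_RGB2HSV)[:240,235:320].astype(int)
m=((im[...,1]>130)&(im[...,0]<14)&(im[...,2]>60)); ys,xs=np.nonzero(m)
print(T[:3,3].round(3),xs.min()+235,xs.max()+235,ys.min(),ys.max())
w=ray(s,(xs[ys<ys.min()+5].mean()+235,ys.min()),.04,T); f=ray(s,(xs[ys>ys.max()-5].mean()+235,ys.max()),.04,T)
print(w,f,np.linalg.norm(w-f))
for y in (ys.min()+5,ys.min()+40,ys.min()+100): 
    x=xs[ys==y]; print(y,x.max()-x.min()+1, np.linalg.norm(ray(s,(x.max()+.5,y),.04,T)-ray(s,(x.min()-.5,y),.04,T)))
E
```

```text
clock: 26.75
tool_pos: [0.4595, -0.2159, 0.0118]
eef_rot: [0.676, 0.737, 0.001, -0.001]
contact_force: [0.2, -2.2, 7.4]
opening: 0.216
finger_force: 60.0
clock: 27.75
tool_pos: [0.4586, -0.2157, 0.1218]
eef_rot: [0.675, 0.737, 0.0, -0.003]
contact_force: [-0.1, 0.2, 0.0]
opening: 0.997
finger_force: 0.0
clock: 28.38
tool_pos: [0.4586, -0.216, 0.19]
eef_rot: [0.675, 0.737, 0.0, -0.003]
contact_force: [-0.6, -1.0, 0.2]
opening: 1.002
finger_force: 0.0
[265.6 182.1] [ 8  7 45] [43. 28. 19.] tray x,y 0.017 0.067
[266.6 191.5] [ 8  8 49] [44. 30. 21.] tray x,y -0.008 0.067
[271.3 204.1] [ 8  7 46] [47. 30. 21.] tray x,y -0.043 0.059
[ 0.459 -0.216  0.19 ] 267 289 46 239
[ 0.44773549 -0.07892455  0.04      ] [ 0.46304848 -0.26589023  0.04      ] 0.1875917234584441
51 22 0.019689729239165288
86 20 0.018526648256396477
146 19 0.018724643893752634
```

```bash
python3 -c "
from plant import r
print(r.finish_job())"
```

```text
the job is handed in; nothing more can be done
None
```

I handed the job in at about 28 s: all three beads are in the white tray, and the scoop lies flat on the table, let go, with the gripper clear. The final positions were checked from camera measurements, and the hand-in gave no verdict.

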